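# Sort the microscope objectives back into their own cases

### The job

After cleaning, the four microscope objectives were put back into each other's case bottoms. Swap them round, parking one at a time in the empty grey case bottom, until every objective stands upright, fully seated in the recess of the case bottom whose ring has the colour of its band. These are delicate optics: set them down gently without dropping or tipping any, never stand or lay one on the mat or desk, and leave the oil bottle where it stands.

Things in the scene. Friction and masses are not known exactly. Their poses are not given: they have to be found in the camera images.
- obj_red_center (a point): objective with red band, loose, 120 to 220 g: upright round steel lens barrel, nose up, 64 mm tall. Point: its centre, on the axis, 32 mm above its underside; z up the barrel. From below: thread foot 25 mm wide, 5 mm tall (stands on it); barrel 30 mm wide from 5 to 41 mm; nose 17 mm wide above. Colour band round barrel top and sloping shoulder, 35 to 48 mm up.
- obj_yellow_center (a point): objective with yellow band, loose, 120 to 220 g: upright round steel lens barrel, nose up, 64 mm tall. Point: its centre, on the axis, 32 mm above its underside; z up the barrel. From below: thread foot 25 mm wide, 5 mm tall (stands on it); barrel 30 mm wide from 5 to 41 mm; nose 17 mm wide above. Colour band round barrel top and sloping shoulder, 35 to 48 mm up.
- obj_green_center (a point): objective with green band, loose, 120 to 220 g: upright round steel lens barrel, nose up, 64 mm tall. Point: its centre, on the axis, 32 mm above its underside; z up the barrel. From below: thread foot 25 mm wide, 5 mm tall (stands on it); barrel 30 mm wide from 5 to 41 mm; nose 17 mm wide above. Colour band round barrel top and sloping shoulder, 35 to 48 mm up.
- obj_blue_center (a point): objective with blue band, loose, 120 to 220 g: upright round steel lens barrel, nose up, 64 mm tall. Point: its centre, on the axis, 32 mm above its underside; z up the barrel. From below: thread foot 25 mm wide, 5 mm tall (stands on it); barrel 30 mm wide from 5 to 41 mm; nose 17 mm wide above. Colour band round barrel top and sloping shoulder, 35 to 48 mm up.
- case_red: case bottom with red ring: low round black cup, stuck down, 63 mm wide. Origin: centre of its underside, z up. Ring 58 mm outside, 44 mm inside, top 13 mm above the origin; in it a flat recess 44 mm wide, 3 mm deep, floor 10 mm above the origin. A seated objective has its centre 42 mm above the origin.
- case_yellow: case bottom with yellow ring: low round black cup, stuck down, 63 mm wide. Origin: centre of its underside, z up. Ring 58 mm outside, 44 mm inside, top 13 mm above the origin; in it a flat recess 44 mm wide, 3 mm deep, floor 10 mm above the origin. A seated objective has its centre 42 mm above the origin.
- case_green: case bottom with green ring: low round black cup, stuck down, 63 mm wide. Origin: centre of its underside, z up. Ring 58 mm outside, 44 mm inside, top 13 mm above the origin; in it a flat recess 44 mm wide, 3 mm deep, floor 10 mm above the origin. A seated objective has its centre 42 mm above the origin.
- case_blue: case bottom with blue ring: low round black cup, stuck down, 63 mm wide. Origin: centre of its underside, z up. Ring 58 mm outside, 44 mm inside, top 13 mm above the origin; in it a flat recess 44 mm wide, 3 mm deep, floor 10 mm above the origin. A seated objective has its centre 42 mm above the origin.
- case_grey: spare case bottom with grey ring, empty at the start: low round black cup, stuck down, 63 mm wide. Origin: centre of its underside, z up. Ring 58 mm outside, 44 mm inside, top 13 mm above the origin; in it a flat recess 44 mm wide, 3 mm deep, floor 10 mm above the origin. A seated objective has its centre 42 mm above the origin.
- oil: bystander: small amber glass bottle with black cap, loose, upright, 28 mm diameter, 62 mm tall; origin at the centre of its underside. It stands among the case bottoms.

How it is judged:
At the end, for the whole second after the job is handed in: Each objective is at rest and released, upright within 0.06 rad, in the recess of the case bottom of its own colour: its axis within 11 mm of the case's axis and its centre 38 to 46 mm above the case's underside (42 when seated) (horizontal distance between obj_red_center and case_red below 0.011 m and z of obj_red_center in the frame of case_red between 0.038 and 0.046 m and angle between each of obj_red_center, obj_yellow_center, obj_green_center, obj_blue_center's own z axis and vertical below 0.06 rad and linear speed of each of obj_red, obj_yellow, obj_green, obj_blue below 0.01 m/s and angular speed of each of obj_red, obj_yellow, obj_green, obj_blue below 0.1 rad/s and horizontal distance between obj_yellow_center and case_yellow below 0.011 m and z of obj_yellow_center in the frame of case_yellow between 0.038 and 0.046 m and horizontal distance between obj_green_center and case_green below 0.011 m and z of obj_green_center in the frame of case_green between 0.038 and 0.046 m and horizontal distance between obj_blue_center and case_blue below 0.011 m and z of obj_blue_center in the frame of case_blue between 0.038 and 0.046 m); the robot touches nothing.
It fails at once if an objective is stood or laid on the mat or the desk (height (world z) of any of obj_red_center, obj_yellow_center, obj_green_center, obj_blue_center below 0.038 m).
It fails at once if an objective is tipped over (more than about 35 degrees) (angle between any of obj_red_center, obj_yellow_center, obj_green_center, obj_blue_center's own z axis and vertical above 0.6 rad).
It fails at once if an objective is dropped from more than about 10 mm, or knocked (moving faster than 0.45 m/s while no finger holds it) ((linear speed of obj_red above 0.45 m/s and contact force between obj_red and the fingers below 0.05 N) or (linear speed of obj_yellow above 0.45 m/s and contact force between obj_yellow and the fingers below 0.05 N) or (linear speed of obj_green above 0.45 m/s and contact force between obj_green and the fingers below 0.05 N) or (linear speed of obj_blue above 0.45 m/s and contact force between obj_blue and the fingers below 0.05 N)).
It fails at once if the oil bottle is moved by more than 25 mm or tipped over (distance of oil from where it was at the start of the episode above 0.025 m or angle between oil's own z axis and vertical above 0.5 rad).
It also fails if it takes over 134 s, if anything falls off the work surface, if the arm or the gripper's body presses on something with over 40 N, if the wrist force passes 120 N, or if a joint passes its speed limit or range.

### The arm

A 7-joint arm with a two-finger parallel gripper is mounted at the origin on the work surface. World frame = base frame: x ahead of the robot, y to its left, z up, the work surface at z = 0. Lengths are in m, angles in rad, forces in N, time in s.
With the tool pointing down it reaches from about 0.425 to 0.925 m from the base axis. Payload 6.8 kg.
Tool frame: the origin (TCP) lies on the centre line of the jaws, within the pads' length; the fingertips stand bot.tip_reach ahead of it and the grasp point (between the pads) lies 3 mm ahead of it (bot.tip_reach is the distance from the TCP to the fingertips, in m); z points along the fingers, y is the line along which they close (so a half turn about z gives the same grasp; the last joint's range is limited). The gripper opens to 85 mm and grips with 20 to 120 N. Pads are 22 mm wide; open, the fingers measure 114 mm over their backs; the gripper's body (76 mm by 85 mm) begins 54 mm behind the grasp point. The pads swing forward as they close: fully open they stand 13 mm farther back than shut.
Start: joints at [1.108, 0.477, 0.022, 1.555, -0.011, 1.109, -0.083], TCP at [0.235, -0.633, 0.253] pointing down, gripper open.
Joint ranges: [-2.96, 2.96], [-0.34, 2.1], [-1.41, 1.46], [0.24, 2.44], [-1.37, 4.51], [0.17, 1.92], [-2.96, 2.96]. Speed limits (rad/s): [2.39, 2.39, 3.14, 3.14, 3.14, 3.14, 3.14].

### API

Orientations are given as a unit quaternion [w, x, y, z].
In Python, from station import bot gives the robot as it stands.
- The arm moves only by the tool jog_arm, never from a script. Its argument "deltas" is a list of rows, each a list of 7 numbers: the shift along the world's x, y, z in m, then the turn, a rotation vector about the world's x, y, z in rad, then the opening, from 0 (shut) to 1 (fully open). In form: [[x, y, z, rx, ry, rz, grip], ...]. A call has 1 to 10 rows; each row shifts and turns the commanded pose from where the row before left it; what a row does not reach is not made up. A row lasts 1/10 s, in which the tool goes at most 50 mm and 8.59 degrees, less where a joint would pass 70% of its speed; a pose out of reach is approached as far as the arm can. A call with a gripper value outside its range is refused whole. The fingers move at their own pace and stop on an object; "newtons" is the grip in N (left out, the last holds). Time passes only in rows, so rows that do not move let the fingers close. It gives the time, the measured TCP pose, the force, the opening and the grip force at its end, in the units of the state.
- bot.get_obs(): the state, without advancing time (a new reading comes with each control period).
- bot.read_camera(name): name is "scene" or "top"; returns a dict with "img" (420x560x3 uint8, red, green, blue), "K" (3x3 intrinsics, pixels), "eye" and "attitude" of the camera in the world. Camera axes: x right, y down, z forward; pixel columns grow to the right and rows downward; lengths in m; the calibration is good to about 2 mm. A picture is of the moment at which its call begins. There is no depth.
- bot.hand_in(): hands the job in; it is judged then, once.
The state is a dict: "t": time; "q": joint angles; "joint_vel": joint speeds; "joint_torque": joint torques, N m; "eef_pos": TCP position; "tool_rot": TCP orientation; "contact_force": force on the tool from outside, world axes, zero at the start; "torque": the same for the moment, N m; "gripper_width": opening from 0.0 (shut) to 1.0 (fully open); "grasp_force": force on a finger pad.
Only numpy, scipy, OpenCV 4.12 (cv2) and the standard library are available. Lean on these libraries where they do the work, as an engineer would, in place of code of your own. Each camera call takes 0.05 s, during which the arm holds its last target. There are 200 camera calls.

## Working session

There is one attempt and no reset: what is moved stays moved. The work goes in short steps, Python scripts to look and compute and a tool call to move; the robot and the scene stay as the last step left them, time stands still between calls to the robot, and variables do not carry over. Pictures are saved under pics/ and viewed, at most 14 in all, crops included, and the job is handed in when it is done.

Besides the shell and the picture viewer there is one more tool, called after "Call:" as name([rows], argument=value, ...), one row to a line, values as JSON. jog_arm: Moves the arm, as the interface text tells. Its arguments: {"type":"object","properties":{"deltas":{"type":"array"},"newtons":{"type":"number"}},"required":["deltas"]}

```bash
mkdir -p pics; python3 - <<'E'
from station import bot
import cv2
o=bot.get_obs(); print({k:o[k] for k in('t','eef_pos','tool_rot','gripper_width')},bot.tip_reach)
for n in('scene','top'):
    c=bot.read_camera(n); print(n,c['K'],c['eye'],c['attitude'])
    cv2.imwrite(f'pics/{n}0.png',cv2.cvtColor(c['img'],cv2.COLOR_RGB2BGR))
E
```

```text
{'t': 0.0, 'eef_pos': array([ 0.23430431, -0.63240626,  0.25227274]), 'tool_rot': array([-9.43461311e-04,  9.84303025e-01,  1.76484045e-01, -2.15815988e-04]), 'gripper_width': 1.001105080365852} 0.022
scene [[435.6085497    0.         281.89983766]
 [  0.         435.6085497  202.31950528]
 [  0.           0.           1.        ]] [1.04686798 0.14968618 0.65515454] [-0.2019178   0.55821753  0.75599402 -0.27585399]
top [[399.23237667   0.         279.80718462]
 [  0.         399.23237667 209.88580518]
 [  0.           0.           1.        ]] [0.51757437 0.0148013  0.70380874] [ 0.03497455 -0.70019628  0.71252966 -0.02834468]
```

View pics/top0.png

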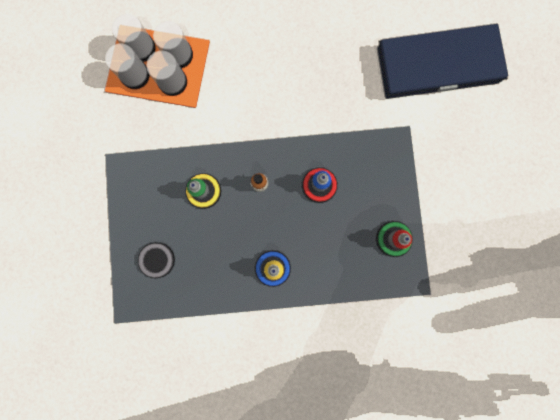

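View pics/scene0.png

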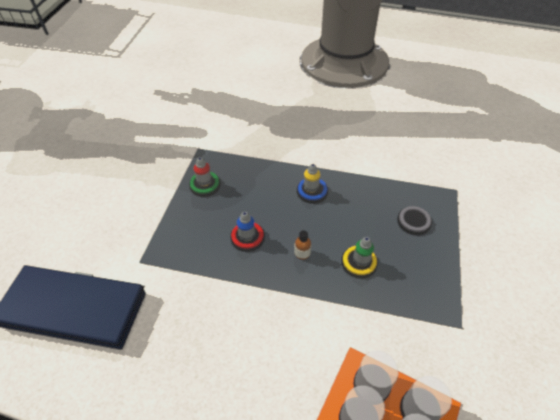

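The top view shows green objective in yellow case (202,190), blue in red (320,184), red in green (396,239), yellow in blue (273,268), with grey empty (156,260) and the oil at (259,181). So the moves form a 4-cycle plus parking. Next I'll measure the ring and band positions.

```bash
cat > h.py <<'E'
import numpy as np, cv2
from station import bot
from scipy.spatial.transform import Rotation as R
HUE={'red':[(0,6),(172,180)],'yellow':[(21,33)],'green':[(45,85)],'blue':[(100,125)]}
def ray(c,uv,z):
    d=np.linalg.inv(c['K'])@[uv[0],uv[1],1.]
    q=np.asarray(c['attitude']); d=R.from_quat(q[[1,2,3,0]]).as_matrix()@d
    e=np.asarray(c['eye']); return (e+d*(z-e[2])/d[2])
def proj(c,p):
    q=np.asarray(c['attitude']); M=R.from_quat(q[[1,2,3,0]]).as_matrix()
    x=c['K']@(M.T@(np.asarray(p)-c['eye'])); return x[:2]/x[2]
def mask(c,col):
    hsv=cv2.cvtColor(c['img'],cv2.COLOR_RGB2HSV); m=np.zeros(hsv.shape[:2],np.uint8)
    for a,b in HUE[col]: m|=cv2.inRange(hsv,(a,130,50),(b,255,255))
    return m
def blobs(c,col,amin=25):
    n,l,s,ce=cv2.connectedComponentsWithStats(mask(c,col))
    return [(s[i],ce[i],l==i) for i in range(1,n) if s[i,4]>=amin]
E
python3 - <<'E'
from h import *
for n in('top','scene'):
    c=bot.read_camera(n)
    for col in HUE:
        for s,ce,m in blobs(c,col):
            k=np.argwhere(m)[:,::-1].astype(np.float32)
            h=cv2.convexHull(k); e=cv2.fitEllipse(h) if len(h)>=5 else None
            ring=s[2]>25
            r=ray(c,e[0],.015) if ring else ray(c,ce,.054)
            print(n,col,'ring' if ring else 'band',s.tolist(),np.round(ce,1),np.round(e[0],1),np.round(e[1],1),np.round(r,4))
c=bot.read_camera('top')
g=cv2.cvtColor(c['img'],cv2.COLOR_RGB2GRAY)
for uv in((156,260),(259,181)): print(uv,ray(c,uv,.015).round(3))
sub=c['img'][235:285,130:182].astype(int); m=((sub.min(2)>105)).astype(np.uint8)
k=np.argwhere(m)[:,::-1].astype(np.float32); e=cv2.fitEllipse(cv2.convexHull(k)); uv=np.array(e[0])+[130,235]; print('grey',e,uv,ray(c,uv,.015))
E
```

```text
top red ring [303, 168, 34, 34, 424] [318.7 186. ] [319.6 184.4] [33.4 33.9] [ 0.6228 -0.0492  0.015 ]
top red band [393, 230, 19, 19, 152] [399.8 239.1] [401.6 238.9] [18.2 19.2] [ 0.5251 -0.173   0.054 ]
top yellow ring [186, 174, 34, 34, 398] [205.2 191.6] [202.5 190.4] [33.1 33.9] [0.616  0.1549 0.015 ]
top yellow band [264, 260, 20, 20, 182] [273.4 269.5] [273.3 269.7] [19.3 19.7] [0.4797 0.0323 0.054 ]
top green band [191, 180, 14, 16, 77] [199.6 189.3] [197.4 187.9] [13.4 16.6] [0.6123 0.1518 0.054 ]
top green ring [379, 222, 30, 34, 256] [390.6 238.2] [394.7 238.5] [32.4 33. ] [ 0.5267 -0.1756  0.015 ]
top blue band [313, 172, 18, 17, 116] [320.9 182.2] [321.5 180.2] [16.2 18.5] [ 0.6205 -0.0478  0.054 ]
top blue ring [256, 251, 34, 35, 463] [272.3 268. ] [272.4 268.1] [33.9 34.5] [0.4797 0.0351 0.015 ]
scene red band [194, 164, 15, 10, 92] [201.2 169.5] [200.9 167.7] [12.1 14.7] [ 0.5325 -0.1734  0.054 ]
scene red ring [231, 223, 33, 26, 299] [247.3 237.9] [247.  234.8] [26.4 32.5] [ 0.626 -0.048  0.015]
scene yellow band [304, 170, 16, 11, 105] [311.2 175.8] [311.6 174.3] [12.3 15.5] [0.4868 0.0332 0.054 ]
scene yellow ring [342, 246, 35, 29, 369] [357.8 263.1] [359.2 260.1] [28.5 35. ] [0.6198 0.1555 0.015 ]
scene green band [191, 180, 21, 12, 53] [198.5 187.9] [202.6 183.5] [15.7 24.5] [ 0.5778 -0.1588  0.054 ]
scene green band [356, 242, 16, 13, 77] [362.2 249.9] [363.5 247.4] [13.  15.8] [0.6248 0.1561 0.054 ]
scene blue ring [298, 180, 29, 20, 192] [311.3 191.4] [311.9 188.2] [22.1 28.8] [0.4825 0.0353 0.015 ]
scene blue band [237, 219, 17, 11, 109] [245.  224.6] [245.  222.4] [13.9 16.4] [ 0.6325 -0.0467  0.054 ]
(156, 260) [0.497 0.235 0.015]
(259, 181) [0.631 0.056 0.015]
grey ((24.905244827270508, 25.001489639282227), (32.186283111572266, 33.038360595703125), 42.387733459472656) [154.90524483 260.00148964] [0.49688695 0.23682685 0.015     ]
```

Rings averaged over both views: red (.624,-.049), yellow (.618,.155), green (.527,-.176), blue (.481,.035), grey (.498,.2365). The objectives are within about 3 mm of the ring centres. I'll go above green first.

Call:
jog_arm([
  [0.019, 0.039, 0, 0, 0, 0, 1],
  [0.019, 0.039, 0, 0, 0, 0, 1],
  [0.019, 0.039, 0, 0, 0, 0, 1],
  [0.019, 0.039, 0, 0, 0, 0, 1],
  [0.019, 0.039, 0, 0, 0, 0, 1],
  [0.019, 0.039, 0, 0, 0, 0, 1],
  [0.019, 0.039, 0, 0, 0, 0, 1],
  [0.019, 0.039, 0, 0, 0, 0, 1],
  [0.019, 0.039, 0, 0, 0, 0, 1],
  [0.019, 0.039, 0, 0, 0, 0, 1],
], newtons=30)

```text
t: 1.25
eef_pos: [0.425, -0.2414, 0.2535]
tool_rot: [0.0, 0.984, 0.176, 0.0]
contact_force: [0.6, -0.9, 0.4]
gripper_width: 0.996
grasp_force: 0.0
```

Call:
jog_arm([
  [0.019, 0.04, 0, 0, 0, 0, 1],
  [0.019, 0.04, 0, 0, 0, 0, 1],
  [0.019, 0.04, 0, 0, 0, 0, 1],
  [0.019, 0.04, 0, 0, 0, 0, 1],
  [0.019, 0.04, 0, 0, 0, 0, 1],
  [0.019, 0.04, -0.02, 0, 0, 0, 1],
  [0.019, 0.04, -0.02, 0, 0, 0, 1],
  [0.019, 0.039, -0.02, 0, 0, 0, 1],
  [0.019, 0.039, -0.02, 0, 0, 0, 1],
  [0.019, 0.038, -0.02, 0, 0, 0, 1],
])

```text
t: 2.25
eef_pos: [0.6151, 0.1547, 0.1524]
tool_rot: [0.0, 0.984, 0.176, 0.0]
contact_force: [-0.1, -1.3, 1.5]
gripper_width: 1.002
grasp_force: 0.0
```

Call:
jog_arm([
  [0, 0, -0.02, 0, 0, 0, 0.9],
  [0, 0, -0.02, 0, 0, 0, 0.9],
  [0, 0, -0.02, 0, 0, 0, 0.8],
  [0, 0, -0.02, 0, 0, 0, 0.8],
  [0, 0, -0.015, 0, 0, 0, 0.8],
  [0, 0, -0.01, 0, 0, 0, 0.8],
  [0, 0, -0.004, 0, 0, 0, 0.6],
  [0, 0, 0, 0, 0, 0, 0.6],
])

```text
t: 3.05
eef_pos: [0.6145, 0.153, 0.0441]
tool_rot: [0.0, 0.984, 0.176, -0.0]
contact_force: [-0.0, 0.2, -0.1]
gripper_width: 0.6
grasp_force: 0.0
```

```bash
python3 - <<'E'
from h import *
c=bot.read_camera('scene'); i=cv2.cvtColor(c['img'],cv2.COLOR_RGB2BGR)[170:300,280:440]
cv2.imwrite('pics/s1.png',cv2.resize(i,None,fx=4,fy=4,interpolation=cv2.INTER_CUBIC))
E
```

```text
(no output)
```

View pics/s1.png

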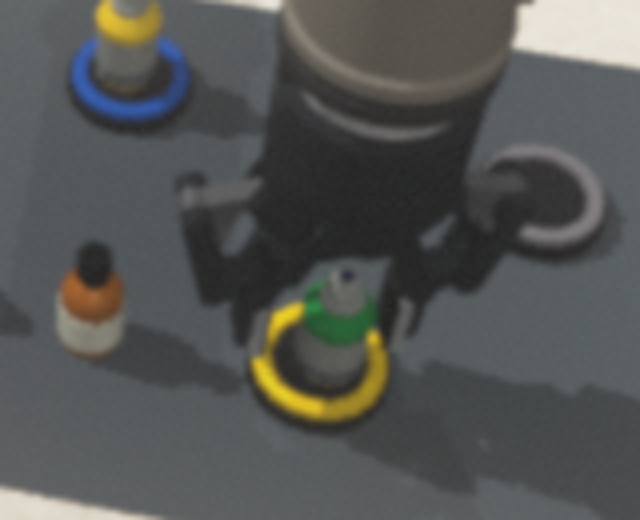

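The jaws straddle the green objective, with the left tip near (255,335) and the right tip near (402,325) in the crop. I'll check the centring numerically.

```bash
python3 - <<'E'
from h import *
c=bot.read_camera('scene'); o=bot.get_obs(); p=o['eef_pos']
f=lambda q:(proj(c,q)-[280,170])*4
y=np.array([.347,-.938,0])
for s in(-.015,0,.015): print(s,f([p[0]+s*y[0],p[1]+s*y[1],.051]).round(),f([p[0]+s*y[0],p[1]+s*y[1],.020]).round())
print('nose top',f([p[0],p[1],.076]).round())
E
```

```text
-0.015 [361. 302.] [350. 342.]
0 [325. 303.] [315. 344.]
0.015 [289. 305.] [281. 346.]
nose top [334. 268.]
```

Call:
jog_arm([
  [0.003, 0.0035, 0, 0, 0, 0, 0.6],
  [0, 0, 0, 0, 0, 0, 0.5],
  [0, 0, 0, 0, 0, 0, 0.44],
  [0, 0, 0, 0, 0, 0, 0.4],
  [0, 0, 0, 0, 0, 0, 0.36],
  [0, 0, 0, 0, 0, 0, 0.32],
  [0, 0, 0, 0, 0, 0, 0.28],
  [0, 0, 0, 0, 0, 0, 0.2],
  [0, 0, 0, 0, 0, 0, 0.2],
  [0, 0, 0, 0, 0, 0, 0.2],
])

```text
t: 4.15
eef_pos: [0.6175, 0.1568, 0.0445]
tool_rot: [-0.0, 0.984, 0.177, 0.0]
contact_force: [-2.3, 1.2, 3.2]
gripper_width: 0.343
grasp_force: 29.7
```

Call:
jog_arm([
  [0, 0, 0.004, 0, 0, 0, 0.2],
  [0, 0, 0.01, 0, 0, 0, 0.2],
  [0, 0, 0.015, 0, 0, 0, 0.2],
  [0, 0, 0.015, 0, 0, 0, 0.2],
  [0, 0, 0.015, 0, 0, 0, 0.2],
  [0, 0, 0, 0, 0, 0, 0.2],
], newtons=40)

```text
t: 4.75
eef_pos: [0.6194, 0.1572, 0.1067]
tool_rot: [-0.0, 0.984, 0.176, 0.003]
contact_force: [0.9, -0.4, -1.3]
gripper_width: 0.338
grasp_force: 39.6
```

```bash
python3 - <<'E'
from h import *
c=bot.read_camera('scene'); i=cv2.cvtColor(c['img'],cv2.COLOR_RGB2BGR)[150:300,280:450]
cv2.imwrite('pics/s2.png',cv2.resize(i,None,fx=4,fy=4,interpolation=cv2.INTER_CUBIC))
p=bot.get_obs()['eef_pos']; f=lambda q:(proj(c,q)-[280,150])*4
print([f(p+[0,0,d]).round() for d in(.032,-.0245)])
E
```

```text
[array([364., 264.]), array([342., 351.])]
```

View pics/s2.png

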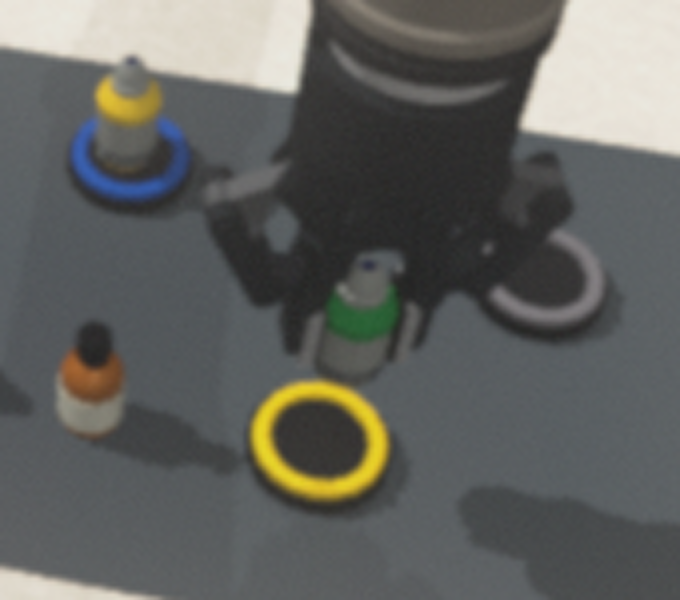

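Green is held upright: the nose is at (367,265) and the predicted position is (364,264). The yellow case is empty. Moving it to grey.

Call:
jog_arm([
  [-0.006, 0.004, 0, 0, 0, 0, 0.2],
  [-0.014, 0.009, 0, 0, 0, 0, 0.2],
  [-0.017, 0.011, 0, 0, 0, 0, 0.2],
  [-0.017, 0.011, 0, 0, 0, 0, 0.2],
  [-0.017, 0.011, 0, 0, 0, 0, 0.2],
  [-0.017, 0.011, 0, 0, 0, 0, 0.2],
  [-0.017, 0.011, 0, 0, 0, 0, 0.2],
  [-0.012, 0.008, 0, 0, 0, 0, 0.2],
  [-0.003, 0.003, 0, 0, 0, 0, 0.2],
  [0, 0, 0, 0, 0, 0, 0.2],
])

```text
t: 5.8
eef_pos: [0.4969, 0.2361, 0.1032]
tool_rot: [0.0, 0.984, 0.177, -0.0]
contact_force: [0.9, 0.0, -1.6]
gripper_width: 0.338
grasp_force: 39.6
```

Call:
jog_arm([
  [0, 0, -0.012, 0, 0, 0, 0.2],
  [0, 0, -0.015, 0, 0, 0, 0.2],
  [0, 0, -0.014, 0, 0, 0, 0.2],
  [0, 0, -0.008, 0, 0, 0, 0.2],
  [0, 0, -0.004, 0, 0, 0, 0.2],
  [0, 0, -0.002, 0, 0, 0, 0.2],
  [0, 0, -0.001, 0, 0, 0, 0.2],
  [0, 0, 0, 0, 0, 0, 0.2],
])

```text
t: 6.6
eef_pos: [0.4978, 0.2357, 0.0476]
tool_rot: [-0.0, 0.984, 0.176, 0.0]
contact_force: [-0.4, 0.6, -2.1]
gripper_width: 0.342
grasp_force: 39.6
```

```bash
python3 - <<'E'
from h import *
c=bot.read_camera('scene'); i=cv2.cvtColor(c['img'],cv2.COLOR_RGB2BGR)[150:280,340:490]
cv2.imwrite('pics/s3.png',cv2.resize(i,None,fx=4,fy=4,interpolation=cv2.INTER_CUBIC))
E
```

```text
(no output)
```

View pics/s3.png

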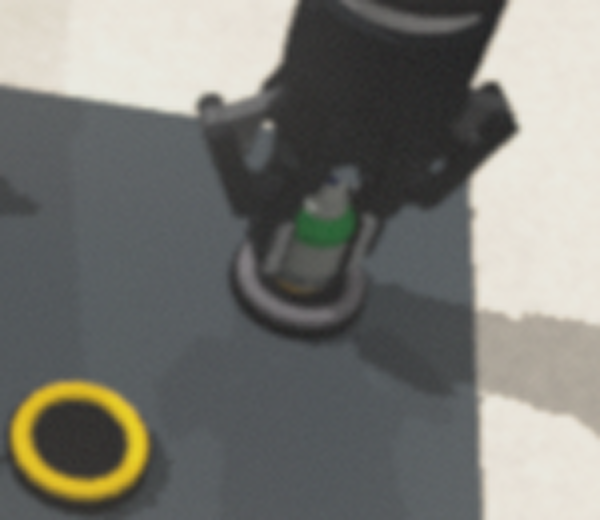

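The foot is at about (295,288) in the crop, inside the grey ring centred at about (300,288). Lowering in 1 mm steps.

Call:
jog_arm([
  [0.002, 0, -0.001, 0, 0, 0, 0.2],
  [0, 0, -0.001, 0, 0, 0, 0.2],
  [0, 0, -0.001, 0, 0, 0, 0.2],
  [0, 0, 0, 0, 0, 0, 0.2],
])

```text
t: 7.05
eef_pos: [0.4997, 0.2355, 0.0445]
tool_rot: [0.0, 0.984, 0.176, 0.0]
contact_force: [0.1, 0.1, 0.5]
gripper_width: 0.34
grasp_force: 39.9
```

Call:
jog_arm([
  [0, 0, -0.0005, 0, 0, 0, 0.2],
  [0, 0, 0, 0, 0, 0, 0.34],
  [0, 0, 0, 0, 0, 0, 0.36],
  [0, 0, 0, 0, 0, 0, 0.4],
  [0, 0, 0, 0, 0, 0, 0.45],
  [0, 0, 0, 0, 0, 0, 0.55],
  [0, 0, 0, 0, 0, 0, 0.65],
  [0, 0, 0, 0, 0, 0, 0.65],
], newtons=20)

```text
t: 7.85
eef_pos: [0.4995, 0.2355, 0.0438]
tool_rot: [0.0, 0.984, 0.176, -0.0]
contact_force: [0.2, -0.3, -0.2]
gripper_width: 0.65
grasp_force: 0.0
```

Call:
jog_arm([
  [0, 0, 0.01, 0, 0, 0, 0.75],
  [0, 0, 0.02, 0, 0, 0, 0.8],
  [0, 0, 0.025, 0, 0, 0, 0.8],
  [0, 0, 0.025, 0, 0, 0, 0.8],
  [-0.002, -0.025, 0.015, 0, 0, 0, 0.8],
  [-0.002, -0.025, 0, 0, 0, 0, 0.8],
  [-0.002, -0.03, 0, 0, 0, 0, 0.8],
  [-0.002, -0.03, 0, 0, 0, 0, 0.8],
  [-0.003, -0.04, 0, 0, 0, 0, 0.8],
  [-0.003, -0.04, 0, 0, 0, 0, 0.8],
])

```text
t: 8.85
eef_pos: [0.4854, 0.0445, 0.1397]
tool_rot: [0.0, 0.984, 0.177, 0.001]
contact_force: [-0.1, 0.2, -0.1]
gripper_width: 0.8
grasp_force: 0.0
```

```bash
python3 - <<'E'
from h import *
c=bot.read_camera('scene'); i=cv2.cvtColor(c['img'],cv2.COLOR_RGB2BGR)[140:290,270:470]
cv2.imwrite('pics/s4.png',cv2.resize(i,None,fx=4,fy=4,interpolation=cv2.INTER_CUBIC))
for s,ce,m in blobs(c,'green'): print(s,ce)
E
```

```text
[191 177  21  15  55] [197.94545455 187.01818182]
```

View pics/s4.png

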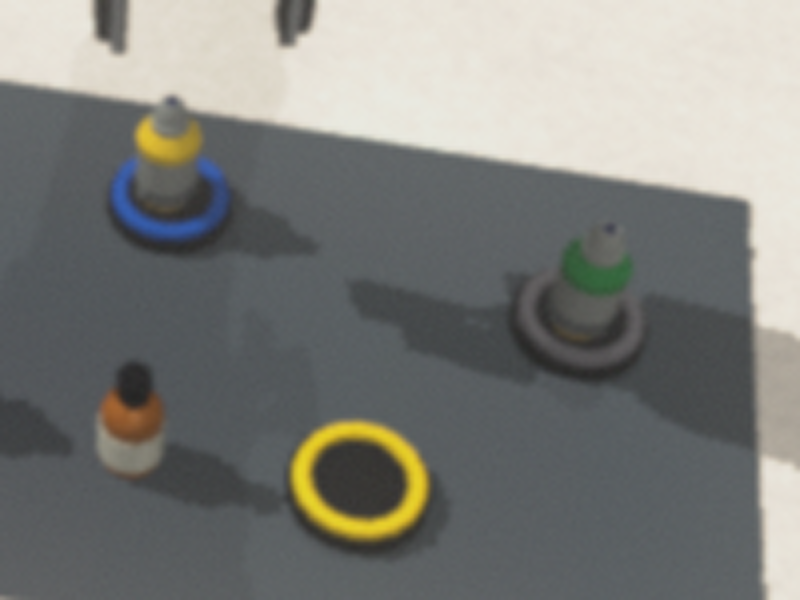

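Green stands upright in the grey recess. Next is yellow, at (.482,.0335).

Call:
jog_arm([
  [-0.003, -0.011, 0, 0, 0, 0, 0.8],
  [0, 0, -0.02, 0, 0, 0, 0.8],
  [0, 0, -0.025, 0, 0, 0, 0.8],
  [0, 0, -0.025, 0, 0, 0, 0.8],
  [0, 0, -0.017, 0, 0, 0, 0.7],
  [0, 0, -0.0085, 0, 0, 0, 0.6],
  [0, 0, 0, 0, 0, 0, 0.5],
  [0, 0, 0, 0, 0, 0, 0.44],
  [0, 0, 0, 0, 0, 0, 0.41],
  [0, 0, 0, 0, 0, 0, 0.38],
])

```text
t: 9.9
eef_pos: [0.4831, 0.0346, 0.0441]
tool_rot: [0.0, 0.984, 0.176, 0.001]
contact_force: [0.4, 0.4, 0.4]
gripper_width: 0.376
grasp_force: 0.0
```

Call:
jog_arm([
  [0, 0, 0, 0, 0, 0, 0.35],
  [0, 0, 0, 0, 0, 0, 0.32],
  [0, 0, 0, 0, 0, 0, 0.28],
  [0, 0, 0, 0, 0, 0, 0.2],
  [0, 0, 0, 0, 0, 0, 0.2],
], newtons=40)

```text
t: 10.4
eef_pos: [0.483, 0.0344, 0.0441]
tool_rot: [0.0, 0.984, 0.176, 0.001]
contact_force: [-1.1, -0.2, 6.4]
gripper_width: 0.336
grasp_force: 39.0
```

Call:
jog_arm([
  [0, 0, 0.004, 0, 0, 0, 0.2],
  [0, 0, 0.01, 0, 0, 0, 0.2],
  [0, 0, 0.015, 0, 0, 0, 0.2],
  [0, 0, 0.015, 0, 0, 0, 0.2],
  [0, 0, 0.015, 0, 0, 0, 0.2],
  [0, 0, 0, 0, 0, 0, 0.2],
])

```text
t: 11.0
eef_pos: [0.4838, 0.0347, 0.1044]
tool_rot: [0.0, 0.984, 0.176, 0.002]
contact_force: [0.4, -0.3, -0.8]
gripper_width: 0.339
grasp_force: 39.5
```

```bash
python3 - <<'E'
from h import *
c=bot.read_camera('scene'); i=cv2.cvtColor(c['img'],cv2.COLOR_RGB2BGR)[120:240,250:400]
cv2.imwrite('pics/s5.png',cv2.resize(i,None,fx=4,fy=4,interpolation=cv2.INTER_CUBIC))
p=bot.get_obs()['eef_pos']; f=lambda q:(proj(c,q)-[250,120])*4
print([f(p+[0,0,d]).round() for d in(.032,-.032)])
E
```

```text
[array([259.,  91.]), array([252., 193.])]
```

View pics/s5.png

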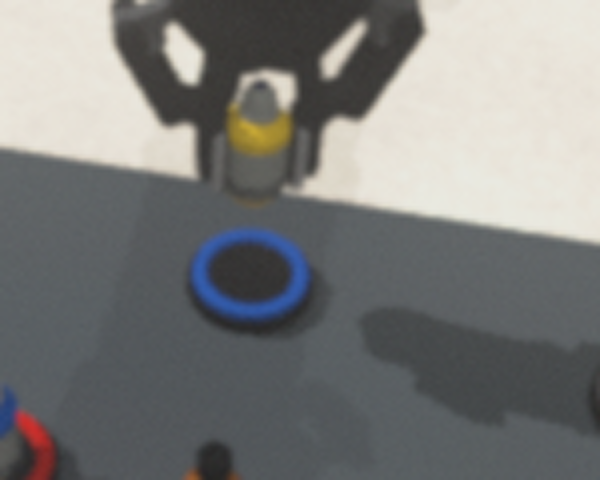

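Yellow is held upright with its nose at (260,90), against (259,91) predicted. Moving it to the yellow case.

Call:
jog_arm([
  [0.005, 0.005, 0, 0, 0, 0, 0.2],
  [0.013, 0.012, 0, 0, 0, 0, 0.2],
  [0.018, 0.016, 0, 0, 0, 0, 0.2],
  [0.02, 0.018, 0, 0, 0, 0, 0.2],
  [0.02, 0.018, 0, 0, 0, 0, 0.2],
  [0.02, 0.018, 0, 0, 0, 0, 0.2],
  [0.019, 0.017, 0, 0, 0, 0, 0.2],
  [0.014, 0.012, 0, 0, 0, 0, 0.2],
  [0.005, 0.004, 0, 0, 0, 0, 0.2],
  [0, 0, 0, 0, 0, 0, 0.2],
])

```text
t: 12.05
eef_pos: [0.6163, 0.1553, 0.1012]
tool_rot: [-0.0, 0.984, 0.177, -0.001]
contact_force: [0.5, 0.6, -2.3]
gripper_width: 0.34
grasp_force: 39.6
```

Call:
jog_arm([
  [0, 0, -0.012, 0, 0, 0, 0.2],
  [0, 0, -0.015, 0, 0, 0, 0.2],
  [0, 0, -0.014, 0, 0, 0, 0.2],
  [0, 0, -0.008, 0, 0, 0, 0.2],
  [0, 0, -0.004, 0, 0, 0, 0.2],
  [0, 0, -0.002, 0, 0, 0, 0.2],
  [0, 0, 0, 0, 0, 0, 0.2],
])

```text
t: 12.75
eef_pos: [0.6166, 0.1546, 0.0473]
tool_rot: [-0.0, 0.984, 0.176, 0.0]
contact_force: [-0.3, 0.3, -0.4]
gripper_width: 0.339
grasp_force: 39.6
```

```bash
python3 - <<'E'
from h import *
c=bot.read_camera('scene'); i=cv2.cvtColor(c['img'],cv2.COLOR_RGB2BGR)[170:300,280:440]
cv2.imwrite('pics/s6.png',cv2.resize(i,None,fx=4,fy=4,interpolation=cv2.INTER_CUBIC))
E
```

```text
(no output)
```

View pics/s6.png

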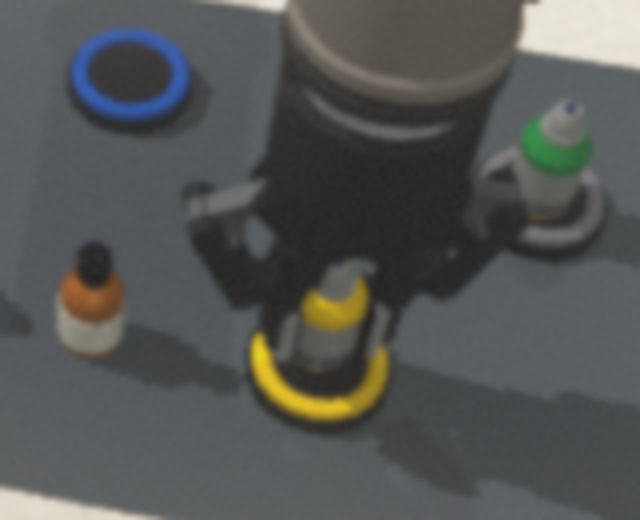

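Yellow is above the recess: the foot front is at about (315,370) and the ring centre is at about (318,362). Lowering and releasing.

Call:
jog_arm([
  [0.002, 0, -0.001, 0, 0, 0, 0.2],
  [0, 0, -0.001, 0, 0, 0, 0.2],
  [0, 0, -0.001, 0, 0, 0, 0.2],
  [0, 0, 0, 0, 0, 0, 0.2],
])

```text
t: 13.2
eef_pos: [0.6184, 0.1545, 0.0443]
tool_rot: [0.0, 0.984, 0.176, -0.0]
contact_force: [-0.2, -0.2, 0.1]
gripper_width: 0.338
grasp_force: 39.6
```

Next is blue at about (.6235,-.0485). I release yellow first, then rise and travel above the bottle.

Call:
jog_arm([
  [0, 0, -0.0005, 0, 0, 0, 0.2],
  [0, 0, 0, 0, 0, 0, 0.34],
  [0, 0, 0, 0, 0, 0, 0.36],
  [0, 0, 0, 0, 0, 0, 0.4],
  [0, 0, 0, 0, 0, 0, 0.45],
  [0, 0, 0, 0, 0, 0, 0.55],
  [0, 0, 0, 0, 0, 0, 0.65],
  [0, 0, 0, 0, 0, 0, 0.65],
], newtons=20)

```text
t: 14.0
eef_pos: [0.6185, 0.1545, 0.0438]
tool_rot: [0.0, 0.984, 0.176, 0.0]
contact_force: [-0.1, -0.0, 1.1]
gripper_width: 0.651
grasp_force: 0.0
```

Call:
jog_arm([
  [0, 0, 0.01, 0, 0, 0, 0.75],
  [0, 0, 0.02, 0, 0, 0, 0.8],
  [0, 0, 0.025, 0, 0, 0, 0.8],
  [0, 0, 0.025, 0, 0, 0, 0.8],
  [0, 0, 0.025, 0, 0, 0, 0.8],
  [0, -0.03, 0.015, 0, 0, 0, 0.8],
  [0.001, -0.04, 0, 0, 0, 0, 0.8],
  [0.001, -0.045, 0, 0, 0, 0, 0.8],
  [0.001, -0.045, 0, 0, 0, 0, 0.8],
  [0.002, -0.043, 0, 0, 0, 0, 0.8],
])

```text
t: 15.0
eef_pos: [0.6234, -0.0505, 0.1648]
tool_rot: [0.0, 0.984, 0.176, 0.0]
contact_force: [0.2, 0.2, 0.0]
gripper_width: 0.8
grasp_force: 0.0
```

```bash
python3 - <<'E'
from h import *
c=bot.read_camera('scene'); i=cv2.cvtColor(c['img'],cv2.COLOR_RGB2BGR)[150:280,200:400]
cv2.imwrite('pics/s7.png',cv2.resize(i,None,fx=4,fy=4,interpolation=cv2.INTER_CUBIC))
E
```

```text
(no output)
```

View pics/s7.png

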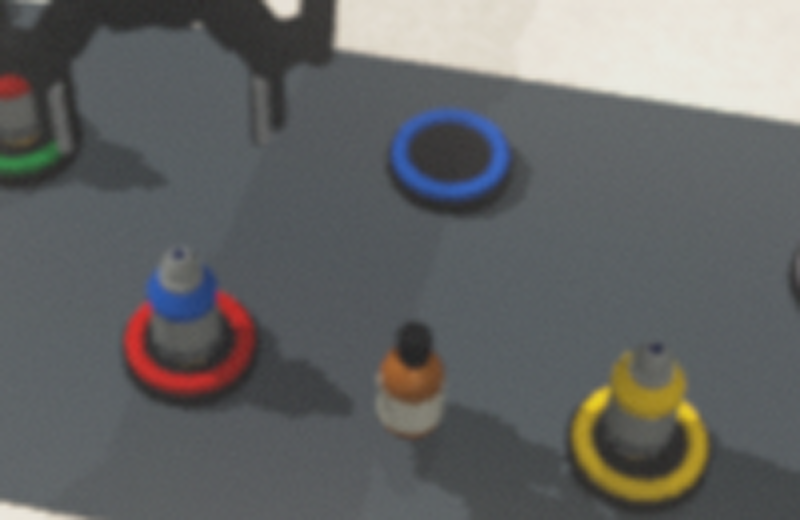

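Yellow is seated at (640,430) in the crop, and the oil is untouched. Grasping blue.

Call:
jog_arm([
  [0, 0.0015, -0.025, 0, 0, 0, 0.8],
  [0, 0, -0.025, 0, 0, 0, 0.8],
  [0, 0, -0.025, 0, 0, 0, 0.8],
  [0, 0, -0.025, 0, 0, 0, 0.7],
  [0, 0, -0.0125, 0, 0, 0, 0.65],
  [0, 0, -0.008, 0, 0, 0, 0.55],
  [0, 0, 0, 0, 0, 0, 0.46],
  [0, 0, 0, 0, 0, 0, 0.43],
  [0, 0, 0, 0, 0, 0, 0.4],
  [0, 0, 0, 0, 0, 0, 0.38],
])

```text
t: 16.05
eef_pos: [0.6244, -0.0474, 0.0444]
tool_rot: [0.0, 0.984, 0.176, 0.001]
contact_force: [1.6, -0.3, 0.6]
gripper_width: 0.379
grasp_force: 0.5
```

Call:
jog_arm([
  [0, 0, 0, 0, 0, 0, 0.35],
  [0, 0, 0, 0, 0, 0, 0.32],
  [0, 0, 0, 0, 0, 0, 0.28],
  [0, 0, 0, 0, 0, 0, 0.2],
  [0, 0, 0, 0, 0, 0, 0.2],
], newtons=40)

```text
t: 16.55
eef_pos: [0.6243, -0.0474, 0.0443]
tool_rot: [0.0, 0.984, 0.176, 0.001]
contact_force: [0.5, -2.2, 5.8]
gripper_width: 0.339
grasp_force: 39.1
```

Call:
jog_arm([
  [0, 0, 0.004, 0, 0, 0, 0.2],
  [0, 0, 0.01, 0, 0, 0, 0.2],
  [0, 0, 0.015, 0, 0, 0, 0.2],
  [0, 0, 0.015, 0, 0, 0, 0.2],
  [0, 0, 0.015, 0, 0, 0, 0.2],
  [0, 0, 0, 0, 0, 0, 0.2],
])

```text
t: 17.15
eef_pos: [0.6254, -0.0469, 0.1056]
tool_rot: [0.001, 0.984, 0.176, 0.003]
contact_force: [0.4, 0.2, -0.8]
gripper_width: 0.34
grasp_force: 39.6
```

```bash
python3 - <<'E'
from h import *
c=bot.read_camera('scene'); i=cv2.cvtColor(c['img'],cv2.COLOR_RGB2BGR)[150:270,180:330]
cv2.imwrite('pics/s8.png',cv2.resize(i,None,fx=4,fy=4,interpolation=cv2.INTER_CUBIC))
p=bot.get_obs()['eef_pos']; f=lambda q:(proj(c,q)-[180,150])*4
print([f(p+[0,0,d]).round() for d in(.032,-.032)])
E
```

```text
[array([252., 159.]), array([263., 259.])]
```

View pics/s8.png

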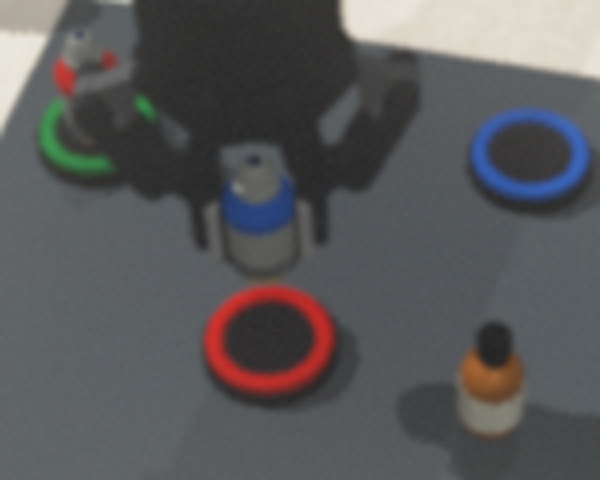

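Blue is held upright with its nose at (254,161), against (252,159) predicted. Moving it to the blue case.

Call:
jog_arm([
  [-0.006, 0.003, 0, 0, 0, 0, 0.2],
  [-0.014, 0.008, 0, 0, 0, 0, 0.2],
  [-0.019, 0.011, 0, 0, 0, 0, 0.2],
  [-0.021, 0.012, 0, 0, 0, 0, 0.2],
  [-0.021, 0.012, 0, 0, 0, 0, 0.2],
  [-0.021, 0.012, 0, 0, 0, 0, 0.2],
  [-0.021, 0.012, 0, 0, 0, 0, 0.2],
  [-0.014, 0.008, 0, 0, 0, 0, 0.2],
  [-0.005, 0.004, 0, 0, 0, 0, 0.2],
  [0, 0, 0, 0, 0, 0, 0.2],
])

```text
t: 18.2
eef_pos: [0.4806, 0.0355, 0.102]
tool_rot: [-0.0, 0.984, 0.177, -0.001]
contact_force: [0.6, -0.3, -0.9]
gripper_width: 0.337
grasp_force: 39.6
```

Call:
jog_arm([
  [0, 0, -0.012, 0, 0, 0, 0.2],
  [0, 0, -0.015, 0, 0, 0, 0.2],
  [0, 0, -0.014, 0, 0, 0, 0.2],
  [0, 0, -0.008, 0, 0, 0, 0.2],
  [0, 0, -0.004, 0, 0, 0, 0.2],
  [0, 0, -0.002, 0, 0, 0, 0.2],
  [0, 0, 0, 0, 0, 0, 0.2],
])

```text
t: 18.9
eef_pos: [0.4818, 0.035, 0.0473]
tool_rot: [-0.0, 0.984, 0.176, 0.0]
contact_force: [-0.2, 0.0, -1.2]
gripper_width: 0.338
grasp_force: 39.6
```

```bash
python3 - <<'E'
from h import *
c=bot.read_camera('scene'); i=cv2.cvtColor(c['img'],cv2.COLOR_RGB2BGR)[120:240,250:400]
cv2.imwrite('pics/s9.png',cv2.resize(i,None,fx=4,fy=4,interpolation=cv2.INTER_CUBIC))
E
```

```text
(no output)
```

View pics/s9.png

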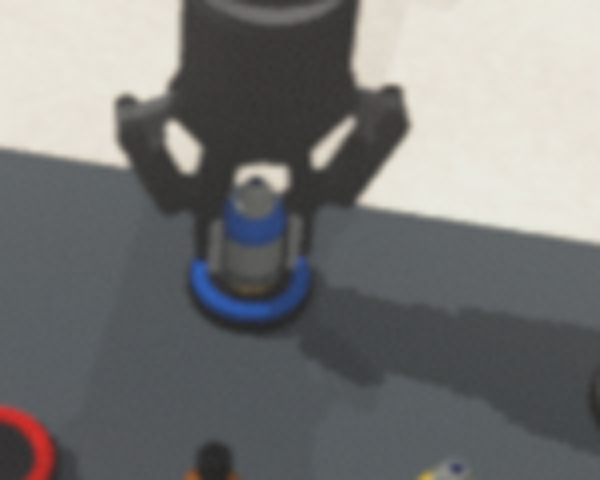

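Blue sits over the recess centre: the foot is at about (252,288) and the ring spans 190–312. Lowering and releasing it, then going to red at about (.526,-.175).

Call:
jog_arm([
  [0.001, 0, -0.001, 0, 0, 0, 0.2],
  [0, 0, -0.001, 0, 0, 0, 0.2],
  [0, 0, -0.001, 0, 0, 0, 0.2],
  [0, 0, -0.0005, 0, 0, 0, 0.2],
])

```text
t: 19.35
eef_pos: [0.4827, 0.0351, 0.0442]
tool_rot: [0.0, 0.984, 0.176, 0.0]
contact_force: [-2.7, -0.2, 10.4]
gripper_width: 0.34
grasp_force: 40.3
```

Call:
jog_arm([
  [0, 0, 0, 0, 0, 0, 0.2],
  [0, 0, 0, 0, 0, 0, 0.34],
  [0, 0, 0, 0, 0, 0, 0.36],
  [0, 0, 0, 0, 0, 0, 0.4],
  [0, 0, 0, 0, 0, 0, 0.45],
  [0, 0, 0, 0, 0, 0, 0.55],
  [0, 0, 0, 0, 0, 0, 0.65],
  [0, 0, 0, 0, 0, 0, 0.65],
], newtons=20)

```text
t: 20.15
eef_pos: [0.4825, 0.035, 0.0438]
tool_rot: [-0.0, 0.984, 0.176, -0.0]
contact_force: [-0.2, 0.3, -0.1]
gripper_width: 0.655
grasp_force: 0.0
```

Call:
jog_arm([
  [0, 0, 0.01, 0, 0, 0, 0.75],
  [0, 0, 0.02, 0, 0, 0, 0.8],
  [0, 0, 0.025, 0, 0, 0, 0.8],
  [0, 0, 0.025, 0, 0, 0, 0.8],
  [0.005, -0.02, 0.02, 0, 0, 0, 0.8],
  [0.007, -0.035, 0.01, 0, 0, 0, 0.8],
  [0.008, -0.04, 0, 0, 0, 0, 0.8],
  [0.008, -0.04, 0, 0, 0, 0, 0.8],
  [0.008, -0.04, 0, 0, 0, 0, 0.8],
  [0.008, -0.036, 0, 0, 0, 0, 0.8],
])

```text
t: 21.15
eef_pos: [0.5265, -0.1782, 0.1547]
tool_rot: [0.0, 0.984, 0.176, 0.0]
contact_force: [0.9, 0.8, 0.0]
gripper_width: 0.802
grasp_force: 0.0
```

```bash
python3 - <<'E'
from h import *
c=bot.read_camera('scene'); i=cv2.cvtColor(c['img'],cv2.COLOR_RGB2BGR)[120:250,170:370]
cv2.imwrite('pics/s10.png',cv2.resize(i,None,fx=4,fy=4,interpolation=cv2.INTER_CUBIC))
E
```

```text
(no output)
```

View pics/s10.png

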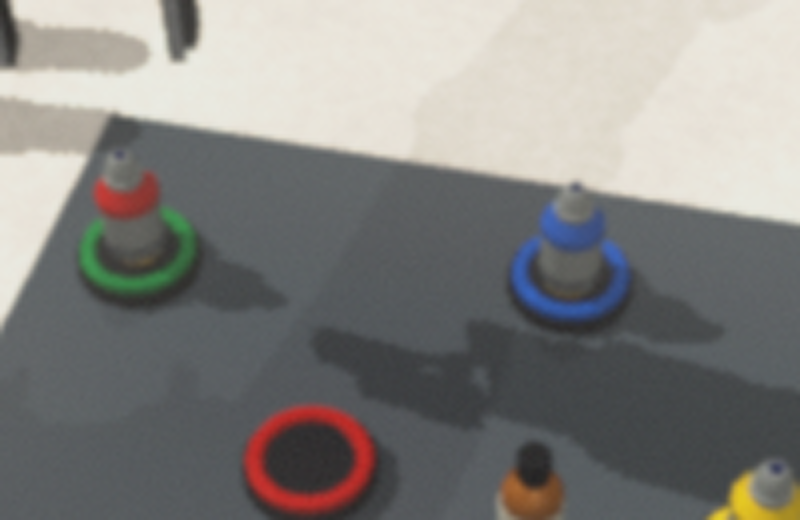

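Blue is seated at (571,270). Grasping red at (136,240).

Call:
jog_arm([
  [0, 0.0025, -0.02, 0, 0, 0, 0.8],
  [0, 0, -0.025, 0, 0, 0, 0.8],
  [0, 0, -0.025, 0, 0, 0, 0.8],
  [0, 0, -0.02, 0, 0, 0, 0.7],
  [0, 0, -0.012, 0, 0, 0, 0.65],
  [0, 0, -0.0085, 0, 0, 0, 0.55],
  [0, 0, 0, 0, 0, 0, 0.46],
  [0, 0, 0, 0, 0, 0, 0.43],
  [0, 0, 0, 0, 0, 0, 0.4],
  [0, 0, 0, 0, 0, 0, 0.38],
])

```text
t: 22.2
eef_pos: [0.5273, -0.1739, 0.0442]
tool_rot: [0.001, 0.984, 0.176, 0.001]
contact_force: [1.0, -0.8, 0.1]
gripper_width: 0.379
grasp_force: 0.4
```

Call:
jog_arm([
  [0, 0, 0, 0, 0, 0, 0.35],
  [0, 0, 0, 0, 0, 0, 0.32],
  [0, 0, 0, 0, 0, 0, 0.28],
  [0, 0, 0, 0, 0, 0, 0.2],
  [0, 0, 0, 0, 0, 0, 0.2],
], newtons=40)

```text
t: 22.7
eef_pos: [0.5272, -0.1739, 0.0442]
tool_rot: [0.0, 0.984, 0.176, 0.001]
contact_force: [-0.6, -0.6, 5.2]
gripper_width: 0.341
grasp_force: 39.1
```

Call:
jog_arm([
  [0, 0, 0.004, 0, 0, 0, 0.2],
  [0, 0, 0.01, 0, 0, 0, 0.2],
  [0, 0, 0.015, 0, 0, 0, 0.2],
  [0, 0, 0.015, 0, 0, 0, 0.2],
  [0, 0, 0.015, 0, 0, 0, 0.2],
  [0, 0, 0, 0, 0, 0, 0.2],
])

```text
t: 23.3
eef_pos: [0.5283, -0.1739, 0.1053]
tool_rot: [0.001, 0.984, 0.176, 0.002]
contact_force: [1.4, -0.3, -1.1]
gripper_width: 0.34
grasp_force: 39.6
```

```bash
python3 - <<'E'
from h import *
c=bot.read_camera('scene'); i=cv2.cvtColor(c['img'],cv2.COLOR_RGB2BGR)[110:230,140:290]
cv2.imwrite('pics/s11.png',cv2.resize(i,None,fx=4,fy=4,interpolation=cv2.INTER_CUBIC))
p=bot.get_obs()['eef_pos']; f=lambda q:(proj(c,q)-[140,110])*4
print([f(p+[0,0,d]).round() for d in(.032,-.032)])
E
```

```text
[array([222., 102.]), array([243., 204.])]
```

View pics/s11.png

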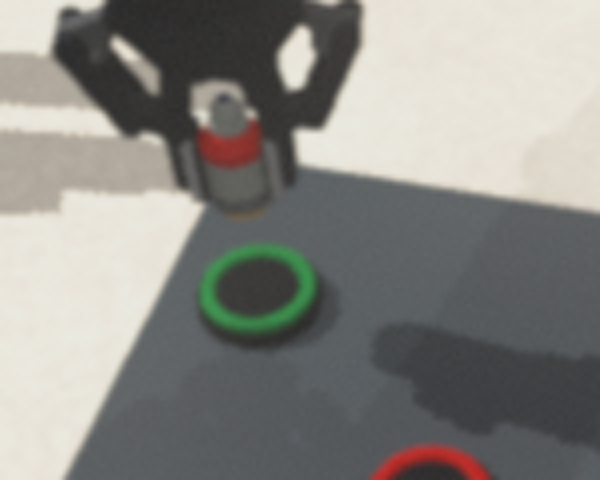

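Red is held upright with its nose at (226,100). Moving it to the red case; from here I check numerically.

Call:
jog_arm([
  [0.004, 0.005, 0, 0, 0, 0, 0.2],
  [0.01, 0.013, 0, 0, 0, 0, 0.2],
  [0.014, 0.018, 0, 0, 0, 0, 0.2],
  [0.014, 0.018, 0, 0, 0, 0, 0.2],
  [0.014, 0.018, 0, 0, 0, 0, 0.2],
  [0.014, 0.018, 0, 0, 0, 0, 0.2],
  [0.014, 0.018, 0, 0, 0, 0, 0.2],
  [0.01, 0.013, 0, 0, 0, 0, 0.2],
  [0.003, 0.004, 0, 0, 0, 0, 0.2],
  [0, 0, 0, 0, 0, 0, 0.2],
])

```text
t: 24.35
eef_pos: [0.6236, -0.0474, 0.1018]
tool_rot: [-0.0, 0.984, 0.177, -0.0]
contact_force: [-0.5, -0.4, -1.2]
gripper_width: 0.338
grasp_force: 39.6
```

Call:
jog_arm([
  [0, 0, -0.012, 0, 0, 0, 0.2],
  [0, 0, -0.015, 0, 0, 0, 0.2],
  [0, 0, -0.014, 0, 0, 0, 0.2],
  [0, 0, -0.008, 0, 0, 0, 0.2],
  [0, 0, -0.004, 0, 0, 0, 0.2],
  [0, 0, -0.002, 0, 0, 0, 0.2],
  [0, 0, 0, 0, 0, 0, 0.2],
])

```text
t: 25.05
eef_pos: [0.6236, -0.0484, 0.0473]
tool_rot: [0.0, 0.984, 0.176, 0.0]
contact_force: [0.2, -0.4, -2.1]
gripper_width: 0.344
grasp_force: 39.6
```

```bash
python3 - <<'E'
from h import *
for n in('scene','top'):
    c=bot.read_camera(n)
    for col in('green','red'):
        for s,ce,m in blobs(c,col):
            e=cv2.fitEllipse(cv2.convexHull(np.argwhere(m)[:,::-1].astype(np.float32)))
            print(n,col,s,np.round(e[0],1),ray(c,e[0],.015).round(4))
E
```

```text
scene green [191 172  27  20 130] [204.1 181.6] [ 0.5285 -0.1751  0.015 ]
scene green [411 202  11  10  44] [416.  206.3] [0.4693 0.2362 0.015 ]
scene red [238 215  17  12 119] [245.9 219.3] [ 0.5935 -0.0622  0.015 ]
scene red [231 231  33  18 235] [246.8 236. ] [ 0.6287 -0.0475  0.015 ]
top green [145 251  13  18  95] [149.1 259.4] [0.4981 0.2468 0.015 ]
top red [305 191  16  11  86] [312.5 196.1] [ 0.6024 -0.0365  0.015 ]
```

Green case confirmed at (.528,-.1753). Lowering red, releasing it, then going back to the parked green at (.4997,.2355), high enough to clear everything.

Call:
jog_arm([
  [0.001, 0, -0.001, 0, 0, 0, 0.2],
  [0, 0, -0.001, 0, 0, 0, 0.2],
  [0, 0, -0.001, 0, 0, 0, 0.2],
  [0, 0, -0.0005, 0, 0, 0, 0.2],
])

```text
t: 25.55
eef_pos: [0.6246, -0.0485, 0.0442]
tool_rot: [0.0, 0.984, 0.176, 0.0]
contact_force: [-2.9, -1.0, 6.5]
gripper_width: 0.337
grasp_force: 40.0
```

Call:
jog_arm([
  [0, 0, 0, 0, 0, 0, 0.2],
  [0, 0, 0, 0, 0, 0, 0.34],
  [0, 0, 0, 0, 0, 0, 0.36],
  [0, 0, 0, 0, 0, 0, 0.4],
  [0, 0, 0, 0, 0, 0, 0.45],
  [0, 0, 0, 0, 0, 0, 0.55],
  [0, 0, 0, 0, 0, 0, 0.65],
  [0, 0, 0, 0, 0, 0, 0.65],
], newtons=20)

```text
t: 26.35
eef_pos: [0.6245, -0.0485, 0.0437]
tool_rot: [-0.0, 0.984, 0.176, -0.0]
contact_force: [-0.5, 1.4, 1.0]
gripper_width: 0.648
grasp_force: 0.0
```

Call:
jog_arm([
  [0, 0, 0.01, 0, 0, 0, 0.75],
  [0, 0, 0.02, 0, 0, 0, 0.8],
  [0, 0, 0.025, 0, 0, 0, 0.8],
  [0, 0, 0.025, 0, 0, 0, 0.8],
  [0, 0, 0.025, 0, 0, 0, 0.8],
  [0, 0, 0.015, 0, 0, 0, 0.8],
  [-0.015, 0.034, 0, 0, 0, 0, 0.8],
  [-0.016, 0.036, 0, 0, 0, 0, 0.8],
  [-0.016, 0.036, 0, 0, 0, 0, 0.8],
  [-0.016, 0.036, 0, 0, 0, 0, 0.8],
])

```text
t: 27.35
eef_pos: [0.5607, 0.0947, 0.1641]
tool_rot: [0.0, 0.984, 0.176, 0.0]
contact_force: [-0.4, -0.1, 0.1]
gripper_width: 0.803
grasp_force: 0.0
```

Call:
jog_arm([
  [-0.016, 0.036, 0, 0, 0, 0, 0.8],
  [-0.016, 0.036, 0, 0, 0, 0, 0.8],
  [-0.016, 0.036, 0, 0, 0, 0, 0.8],
  [-0.014, 0.034, 0, 0, 0, 0, 0.8],
  [0, 0, 0, 0, 0, 0, 0.8],
])

```text
t: 27.85
eef_pos: [0.4966, 0.2418, 0.1644]
tool_rot: [-0.002, 0.984, 0.181, 0.0]
contact_force: [0.0, -0.1, -0.6]
gripper_width: 0.798
grasp_force: 0.0
```

```bash
python3 - <<'E'
from h import *
print(bot.get_obs()['eef_pos'])
c=bot.read_camera('scene')
for col in HUE:
    for s,ce,m in blobs(c,col): print(col,s,ce.round(1))
E
```

```text
[0.49655229 0.24178458 0.16442304]
red [231 217  33  32 428] [246.7 233.7]
yellow [342 239  35  36 533] [359.2 258.9]
green [191 173  27  19 106] [204.8 184.4]
green [411 201  13  11  56] [415.7 207.1]
blue [306 173  13   9  60] [311.1 177.5]
blue [298 180  29  20 181] [310.5 191.4]
```

Call:
jog_arm([
  [0, 0, 0, 0, 0, 0, 0.8],
  [0, 0, 0, 0, 0, 0, 0.8],
  [0, 0, 0, 0, 0, 0, 0.8],
])

```text
t: 28.2
eef_pos: [0.5001, 0.2341, 0.1637]
tool_rot: [0.0, 0.985, 0.175, -0.0]
contact_force: [-0.5, 0.1, 0.2]
gripper_width: 0.795
grasp_force: 0.0
```

Settled over the parked green. Grasping it.

Call:
jog_arm([
  [0, 0.001, -0.02, 0, 0, 0, 0.8],
  [0, 0, -0.025, 0, 0, 0, 0.8],
  [0, 0, -0.025, 0, 0, 0, 0.8],
  [0, 0, -0.025, 0, 0, 0, 0.7],
  [0, 0, -0.016, 0, 0, 0, 0.65],
  [0, 0, -0.0085, 0, 0, 0, 0.55],
  [0, 0, 0, 0, 0, 0, 0.46],
  [0, 0, 0, 0, 0, 0, 0.43],
  [0, 0, 0, 0, 0, 0, 0.4],
  [0, 0, 0, 0, 0, 0, 0.38],
])

```text
t: 29.2
eef_pos: [0.5001, 0.2368, 0.0452]
tool_rot: [-0.0, 0.984, 0.176, 0.001]
contact_force: [0.1, -0.5, 0.0]
gripper_width: 0.378
grasp_force: 0.0
```

Call:
jog_arm([
  [0, 0, 0, 0, 0, 0, 0.35],
  [0, 0, 0, 0, 0, 0, 0.32],
  [0, 0, 0, 0, 0, 0, 0.28],
  [0, 0, 0, 0, 0, 0, 0.2],
  [0, 0, 0, 0, 0, 0, 0.2],
], newtons=40)

```text
t: 29.7
eef_pos: [0.5001, 0.2365, 0.0451]
tool_rot: [0.0, 0.984, 0.176, 0.001]
contact_force: [-0.3, -2.0, 5.9]
gripper_width: 0.337
grasp_force: 39.1
```

Call:
jog_arm([
  [0, 0, 0.004, 0, 0, 0, 0.2],
  [0, 0, 0.01, 0, 0, 0, 0.2],
  [0, 0, 0.02, 0, 0, 0, 0.2],
  [0, 0, 0.025, 0, 0, 0, 0.2],
  [0, 0, 0.025, 0, 0, 0, 0.2],
  [0, 0, 0.025, 0, 0, 0, 0.2],
  [0, 0, 0.01, 0, 0, 0, 0.2],
  [0, 0, 0, 0, 0, 0, 0.2],
])

```text
t: 30.5
eef_pos: [0.5002, 0.237, 0.1648]
tool_rot: [-0.0, 0.984, 0.176, 0.001]
contact_force: [-0.4, 0.1, -2.0]
gripper_width: 0.335
grasp_force: 39.6
```

Call:
jog_arm([
  [0.001, -0.006, 0, 0, 0, 0, 0.2],
  [0.001, -0.015, 0, 0, 0, 0, 0.2],
  [0.002, -0.022, 0, 0, 0, 0, 0.2],
  [0.002, -0.026, 0, 0, 0, 0, 0.2],
  [0.002, -0.028, 0, 0, 0, 0, 0.2],
  [0.002, -0.028, 0, 0, 0, 0, 0.2],
  [0.002, -0.028, 0, 0, 0, 0, 0.2],
  [0.002, -0.028, 0, 0, 0, 0, 0.2],
  [0.002, -0.028, 0, 0, 0, 0, 0.2],
  [0.002, -0.028, 0, 0, 0, 0, 0.2],
])

```text
t: 31.5
eef_pos: [0.5162, -0.0032, 0.162]
tool_rot: [0.0, 0.984, 0.176, -0.001]
contact_force: [0.5, -0.9, -2.5]
gripper_width: 0.333
grasp_force: 39.7
```

Call:
jog_arm([
  [0.002, -0.028, 0, 0, 0, 0, 0.2],
  [0.002, -0.028, 0, 0, 0, 0, 0.2],
  [0.002, -0.028, 0, 0, 0, 0, 0.2],
  [0.001, -0.028, 0, 0, 0, 0, 0.2],
  [0.001, -0.028, 0, 0, 0, 0, 0.2],
  [0.001, -0.02, 0, 0, 0, 0, 0.2],
  [0.001, -0.011, 0, 0, 0, 0, 0.2],
  [0, -0.004, 0, 0, 0, 0, 0.2],
  [0, 0, 0, 0, 0, 0, 0.2],
  [0, 0, 0, 0, 0, 0, 0.2],
])

```text
t: 32.5
eef_pos: [0.5274, -0.1742, 0.1631]
tool_rot: [-0.0, 0.984, 0.177, -0.0]
contact_force: [0.1, -0.1, -1.2]
gripper_width: 0.337
grasp_force: 39.7
```

Call:
jog_arm([
  [0.0005, -0.001, -0.012, 0, 0, 0, 0.2],
  [0, 0, -0.018, 0, 0, 0, 0.2],
  [0, 0, -0.02, 0, 0, 0, 0.2],
  [0, 0, -0.02, 0, 0, 0, 0.2],
  [0, 0, -0.02, 0, 0, 0, 0.2],
  [0, 0, -0.014, 0, 0, 0, 0.2],
  [0, 0, -0.007, 0, 0, 0, 0.2],
  [0, 0, -0.003, 0, 0, 0, 0.2],
  [0, 0, 0, 0, 0, 0, 0.2],
  [0, 0, 0, 0, 0, 0, 0.2],
])

```text
t: 33.5
eef_pos: [0.5286, -0.1766, 0.05]
tool_rot: [0.0, 0.984, 0.176, 0.001]
contact_force: [0.9, 0.1, -2.3]
gripper_width: 0.334
grasp_force: 39.7
```

Call:
jog_arm([
  [0, 0, -0.001, 0, 0, 0, 0.2],
  [0, 0, -0.001, 0, 0, 0, 0.2],
  [0, 0, -0.001, 0, 0, 0, 0.2],
  [0, 0, 0, 0, 0, 0, 0.2],
])

```text
t: 33.9
eef_pos: [0.528, -0.1765, 0.0463]
tool_rot: [0.0, 0.984, 0.176, -0.0]
contact_force: [0.0, -0.6, -2.0]
gripper_width: 0.337
grasp_force: 39.7
```

Call:
jog_arm([
  [0, 0.001, -0.001, 0, 0, 0, 0.2],
  [0, 0, -0.0005, 0, 0, 0, 0.2],
  [0, 0, -0.0005, 0, 0, 0, 0.2],
  [0, 0, 0, 0, 0, 0, 0.2],
])

```text
t: 34.3
eef_pos: [0.5281, -0.1754, 0.0451]
tool_rot: [0.0, 0.984, 0.176, 0.0]
contact_force: [-2.9, 1.4, 7.9]
gripper_width: 0.336
grasp_force: 40.7
```

Green is in contact with the floor. Releasing and retreating.

Call:
jog_arm([
  [0, 0, 0, 0, 0, 0, 0.34],
  [0, 0, 0, 0, 0, 0, 0.36],
  [0, 0, 0, 0, 0, 0, 0.4],
  [0, 0, 0, 0, 0, 0, 0.45],
  [0, 0, 0, 0, 0, 0, 0.55],
  [0, 0, 0, 0, 0, 0, 0.65],
  [0, 0, 0, 0, 0, 0, 0.65],
], newtons=20)

```text
t: 35.0
eef_pos: [0.528, -0.1755, 0.0443]
tool_rot: [-0.0, 0.984, 0.176, -0.0]
contact_force: [-0.4, 0.6, -0.5]
gripper_width: 0.649
grasp_force: 0.0
```

Call:
jog_arm([
  [0, 0, 0.01, 0, 0, 0, 0.75],
  [0, 0, 0.02, 0, 0, 0, 0.8],
  [0, 0, 0.03, 0, 0, 0, 0.8],
  [0, 0, 0.03, 0, 0, 0, 0.8],
  [0, 0, 0.03, 0, 0, 0, 0.8],
  [0, 0, 0.03, 0, 0, 0, 0.8],
  [-0.01, -0.04, 0.02, 0, 0, 0, 0.8],
  [-0.02, -0.045, 0, 0, 0, 0, 0.8],
  [-0.02, -0.045, 0, 0, 0, 0, 0.8],
  [-0.02, -0.045, 0, 0, 0, 0, 0.8],
])

```text
t: 36.0
eef_pos: [0.4572, -0.352, 0.2156]
tool_rot: [0.001, 0.984, 0.177, 0.001]
contact_force: [0.9, -0.6, -0.3]
gripper_width: 0.797
grasp_force: 0.0
```

Call:
jog_arm([
  [-0.02, -0.045, 0, 0, 0, 0, 0.8],
  [-0.02, -0.045, 0, 0, 0, 0, 0.8],
  [0, 0, 0, 0, 0, 0, 0.8],
  [0, 0, 0, 0, 0, 0, 0.8],
])

```text
t: 36.4
eef_pos: [0.4169, -0.4417, 0.2147]
tool_rot: [0.0, 0.985, 0.175, 0.0]
contact_force: [0.9, -0.1, 0.5]
gripper_width: 0.802
grasp_force: 0.0
```

```bash
python3 - <<'E'
from h import *
c=bot.read_camera('scene'); i=cv2.cvtColor(c['img'],cv2.COLOR_RGB2BGR)[140:290,180:450]
t=bot.read_camera('top'); j=cv2.cvtColor(t['img'],cv2.COLOR_RGB2BGR)[155:300,130:420]
f=lambda a:cv2.resize(a,(760,int(a.shape[0]*760/a.shape[1])),interpolation=cv2.INTER_CUBIC)
v=np.vstack([f(i),f(j)]); v=cv2.resize(v,None,fx=.73,fy=.73); print(v.shape); cv2.imwrite('pics/fin.png',v)
E
```

```text
(585, 555, 3)
```

View pics/fin.png

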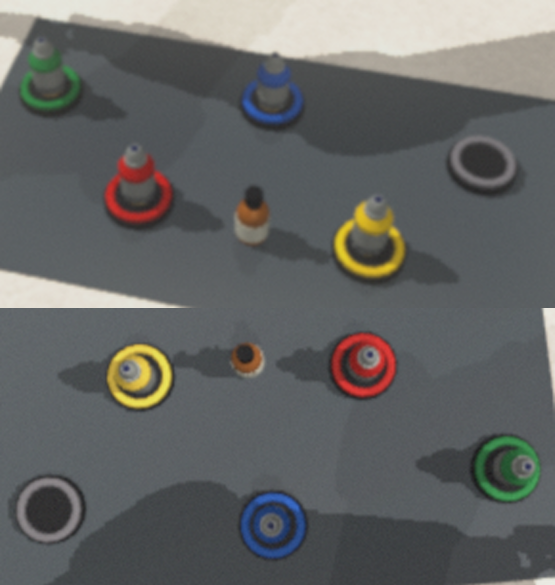

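The final picture shows all four objectives upright and centred in their own rings: yellow (140,375), red (363,363), green (507,467), blue (273,525). Grey is empty and the oil is in place.

```bash
python3 -c "
from station import bot
print(bot.hand_in())"
```

```text
the job is handed in; nothing more can be done
None
```

The job is handed in at about 36 s of the 134 s limit: the last camera pictures show all four objectives upright in the case bottoms of their own colour and the oil bottle where it stood; the hand-in returned no verdict.

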